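# Mark the serving dish, then turn it level to the grill side

## Task

Slip the loose metal marker ring over the upright pin on the side of the dish so that it lies flat on the pin's foot and let go of it, while the dish still stands on the wooden board. Then take the dish by its arched handle, lift it straight up clear of the board, turn it in the air a quarter turn anticlockwise (seen from above) so that the pin, which pointed along the board's handle, points to the board's left, the side where the grill stands, keeping the dish level and the loose potato in its middle. Finish still holding the dish there, level and still, about a hand's width (roughly 10 cm) above the board, with the ring still on its pin, and leave everything else on the shelf where it is.

Things in the scene. Friction and masses are not known exactly. Their poses are not given: they have to be found in the camera images.
- board: round wooden serving board, fixed to the shelf: disc of 180 mm diameter, 15 mm thick, with a flat handle 34 mm wide reaching to 165 mm from its centre. Origin: centre of the underside, on the shelf. x points along the handle, y to the left of that, z up. It stands turned by up to 0.45 rad either way (x roughly away from the robot)
- dish: loose round steel dished plate, 0.4 kg, on the board's middle: rim 148 mm across, 24 mm high, floor rising 9 degrees from the middle, foot 90 mm across. A rigid arched handle spans it along its y (thin legs at y = +-71 mm, wooden bar on top); outside the rim at +x a lug carries the upright pin. Origin: centre of the underside; x points to the pin, z up. Starts with x along the board's x (within 0.06 rad)
- dish_handle (a point): centre of the handle's straight wooden bar, 96 mm above the dish's underside, over its middle: bar 84 mm long along the dish's y, 12 mm wide along its x, 18 mm high; 40 mm of air between it and the potato's top
- dish_middle (a point): where the centre of the potato lies when it is in the middle of the dish, 25 mm above the dish's underside
- pin_foot (a point): foot of the pin, on the dish's +x side 102 mm from its centre and 20 mm above its underside: the flat round seat (26 mm diameter) on which the ring is to lie. The pin is 8 mm in diameter and stands 42 mm up from here along the dish's z; the rim begins 28 mm inwards of the pin's axis
- ring: loose flat aluminium marker ring lying on the shelf to the right or the left of the board: outer diameter 40 mm, hole 16 mm, 12 mm thick, 40 g. Origin: centre of its underside, z up
- potato_center (a point): centre of the small round potato (hard ball of 40 mm diameter, 36 g), loose in the dish; it starts in the middle
- shaker: glass jar with steel cap, 48 mm diameter, 85 mm high, standing on the side of the board where the ring is not; leave alone. Origin: centre of the underside
- caddy: grey plastic caddy with three flip-top compartments, 90 x 220 x 78 mm, far left; leave alone. Origin: centre of the underside
- probe_case: hard black case of the meat thermometer, 200 x 50 x 26 mm, far right; leave alone. Origin: centre of the underside
- spatula: wooden-handled spatula, 320 mm long, lying far to the left; leave alone
- brush: brush, 220 mm long, lying far to the right; leave alone
There are look-alikes about, which are no part of the job. Of the things that look like the dish, the middle-sized one is meant.

How it is judged:
On the way, in this order (a step that is already met when the one before it is completed fails the run):
1. the ring lies on the pin's foot, let go, while the dish stands on the board (z of ring in the frame of dish between 0.015 and 0.026 m and distance between ring and pin_foot below 0.009 m and contact force between the fingers and ring below 0.1 N and z of dish in the frame of board below 0.022 m), for 0.2 s.
2. the dish is lifted clear of the board, not yet turned, ring on its pin (z of ring in the frame of dish between 0.015 and 0.026 m and distance between ring and pin_foot below 0.009 m and z of dish in the frame of board above 0.03 m and contact force between dish and board below 0.1 N and angle between the x axis of dish and the x axis of board, either way round below 0.5 rad and x of pin_foot in the frame of board above 0.03 m), for 0.1 s.
At the end, for the whole second after the job is handed in: Dish held still by the gripper alone, 50-180 mm above the board, centre within 60 mm of the board's, turned a quarter turn anticlockwise (pin to the board's left, within 0.17 rad), level within 0.1 rad, potato within 12 mm of its middle, ring on the pin's foot, untouched by the fingers (z of ring in the frame of dish between 0.015 and 0.026 m and distance between ring and pin_foot below 0.009 m and z of dish in the frame of board between 0.065 and 0.195 m and horizontal distance between dish and board below 0.06 m and angle between the x axis of dish and the y axis of board, either way round below 0.17 rad and y of pin_foot in the frame of board above 0.03 m and angle between dish's own z axis and vertical below 0.1 rad and distance between potato_center and dish_middle below 0.012 m and contact force between the fingers and dish above 1 N and contact force between dish and board below 0.1 N and contact force between the fingers and ring below 0.1 N and linear speed of dish below 0.03 m/s and angular speed of dish below 0.2 rad/s); the arm keeps its last pose, push and grip.
It fails at once if the potato rolls more than 30 mm from the dish's middle (distance between potato_center and dish_middle above 0.03 m).
It fails at once if the dish is tipped by more than 0.3 rad (angle between dish's own z axis and vertical above 0.3 rad).
It fails at once if a bystander is shifted by more than 30 mm (distance of any of shaker, caddy, probe_case, spatula, brush from where it was at the start of the episode above 0.03 m).
It also fails if it takes over 67 s, if anything falls off the work surface, if the arm or the gripper's body presses on something with over 40 N, if the wrist force passes 120 N, or if a joint passes its speed limit or range.

## Robot

A 6-joint arm with a two-finger parallel gripper is mounted at the origin on the work surface. World frame = base frame: x ahead of the robot, y to its left, z up, the work surface at z = 0. Lengths are in m, angles in rad, forces in N, time in s.
With the tool pointing down it reaches from about 0.275 to 1 m from the base axis. Payload 8.4 kg.
Tool frame: the origin (TCP) lies on the centre line of the jaws, within the pads' length; the fingertips stand 17 mm ahead of it and the grasp point (between the pads) lies 2 mm behind it (bot.tcp_to_tips is the z of the fingertips in the tool frame, in m); z points along the fingers, y is the line along which they close (so a half turn about z gives the same grasp; the last joint's range is limited). The gripper opens to 85 mm and grips with 20 to 120 N. Pads are 22 mm wide; open, the fingers measure 114 mm over their backs; the gripper's body (76 mm by 85 mm) begins 54 mm behind the grasp point. The pads swing forward as they close: fully open they stand 13 mm farther back than shut.
Start: joints at [-1.201, 0.353, 1.633, -0, 1.155, -0.002], TCP at [0.227, -0.582, 0.248] pointing down, gripper open.
Joint ranges: [-2.63, 2.63], [-0.92, 2.1], [0.06, 2.66], [-1.3, 4.44], [0, 2.69], [-3.02, 3.02]. Speed limits (rad/s): [2.22, 2.22, 2.79, 3.14, 3.14, 3.14].

## Interface

Orientations are given as a unit quaternion [x, y, z, w].
In Python, from workcell import bot, hand, kinematics, get_obs, vision, hand_in gives the robot as it stands. The module is installed in compiled form; this text tells all that it offers. Calls block until the motion is done:
- bot.reach(position, orientation): joint-space move of the TCP to a pose.
- bot.servo_line(position, ori=None, velocity=0.15): straight line of the TCP; ori=None keeps the orientation; velocity is the mean speed in m/s.
- bot.goto_joints(angles): joint-space move.
- hand.move_gripper(opening, strength=None): finger opening in m; strength is the grip in N (None keeps the last); returns when the fingers have stopped.
- bot.dwell(seconds).
- kinematics.solve_ik(position, orientation): joint angles nearest the present ones, or None.
- get_obs(): the state.
- vision.read_camera(name): name is "scene" or "side" or "wrist"; returns a dict with "frame" (400x640x3 uint8, red, green, blue), "intrinsics" (3x3 intrinsics, pixels), "view" (4x4, takes a point from world to camera coordinates). Camera axes: x right, y down, z forward; pixel columns grow to the right and rows downward; lengths in m; the calibration is good to about 2 mm. A picture is of the moment at which its call begins. There is no depth.
A pose or a line that the arm cannot do raises bot.IKError and nothing moves.
- hand_in(): hands the job in; it is judged then, once.
The state is a dict: "time_s": time; "joint_pos": joint angles; "joint_vel": joint speeds; "joint_efforts": joint torques, N m; "position": TCP position; "orientation": TCP orientation; "wrist_force": force on the tool from outside, world axes, zero at the start; "ft_torque": the same for the moment, N m; "gripper_width": finger opening in m; "grip_force": force on a finger pad.
Only numpy, scipy, OpenCV 4.12 (cv2) and the standard library are available. Lean on these libraries where they do the work, as an engineer would, in place of code of your own. Each camera call takes 0.05 s, during which the arm holds its last target. There are 200 camera calls.

## Working session

There is one attempt and no reset: what is moved stays moved. The work goes in short steps, each a Python script; the robot and the scene stay as the last script left them, time stands still between calls to the robot, and variables do not carry over. Pictures are saved under pics/ and viewed, at most 11 in all, crops included, and the job is handed in when it is done.

```bash
mkdir -p pics
cat > h.py <<'E'
import numpy as np, cv2
from workcell import bot, hand, kinematics, get_obs, vision, hand_in
def shot(cam,name=None):
    d=vision.read_camera(cam)
    if name: cv2.imwrite(f'pics/{name}.png',d['frame'][:,:,::-1])
    return d
def ray(d,px):
    K=np.array(d['intrinsics']);V=np.array(d['view']);R=V[:3,:3];t=V[:3,3]
    v=R.T@np.linalg.inv(K)@np.array([px[0],px[1],1.]);return -R.T@t,v/np.linalg.norm(v)
def onz(d,px,z):
    c,v=ray(d,px);return c+v*(z-c[2])/v[2]
def two(rs):
    A=0;b=0
    for c,v in rs:
        P=np.eye(3)-np.outer(v,v);A=A+P;b=b+P@c
    return np.linalg.solve(A,b)
def proj(d,p):
    q=np.array(d['view'])@np.r_[p,1];q=np.array(d['intrinsics'])@q[:3];return q[:2]/q[2]
def down(yaw): # tool z down, tool y axis at angle yaw in world
    from scipy.spatial.transform import Rotation as Ro
    y=np.array([np.cos(yaw),np.sin(yaw),0]);z=np.array([0,0,-1.]);x=np.cross(y,z)
    return Ro.from_matrix(np.c_[x,y,z]).as_quat()
E
python3 - <<'E'
from h import *
a=shot('scene','scene0');b=shot('side','side0');c=shot('wrist')
for d in(a,b,c): print(np.round(ray(d,(320,200))[0],3),np.round(ray(d,(320,200))[1],3),d['intrinsics'][0][0])
cv2.imwrite('pics/both.png',cv2.resize(np.vstack([a['frame'],b['frame']])[:,:,::-1],(480,600)))
o=get_obs();print(o['time_s'],o['orientation'],o['wrist_force'])
E
```

```text
[ 0.972 -0.686  1.131] [-0.312  0.535 -0.785] 433.15012707588625
[ 0.434 -1.221  1.049] [ 0.052  0.775 -0.63 ] 439.19978861169614
[ 0.288 -0.559  0.373] [-0.252 -0.106 -0.962] 315.28690582828256
0.15 [ 9.82770384e-01  1.84829881e-01 -9.54353501e-05 -5.26493665e-04] [ 0.10694429  0.43791319 -0.78725263]
```

View pics/scene0.png

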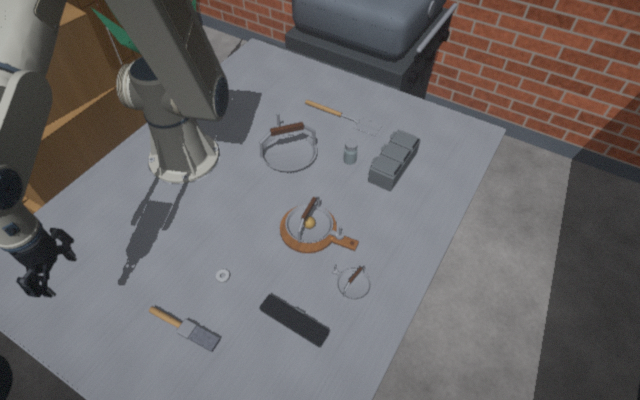

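View pics/side0.png

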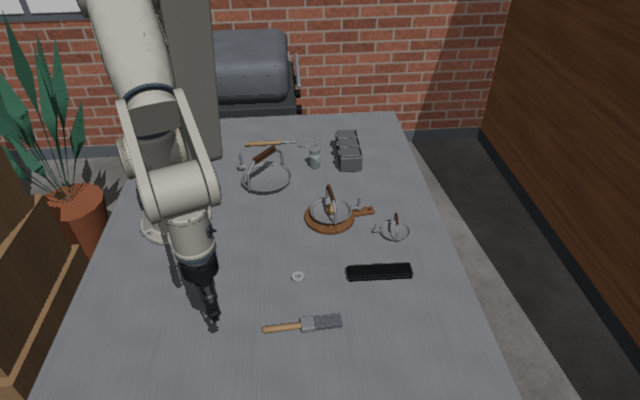

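Both views show three dish-like things, by scene pixel: a large one at (288,150), one on the board at (310,222) and a small one at (353,283). The middle-sized one on the board is the dish I want. The only ring is at scene (222,276) / side (298,276). The shaker is at (350,153), so it is on the other side, as described.

Run:
```python
from h import *
a=shot('scene');b=shot('side')
def cen(m,x0,y0,x1,y1):
    ys,xs=np.nonzero(m[y0:y1,x0:x1]);return (xs.mean()+x0,ys.mean()+y0),len(xs)
def hsv(d): return cv2.cvtColor(d['frame'],cv2.COLOR_RGB2HSV)
R=[]
for d,box in((a,(207,262,237,290)),(b,(285,266,310,288))):
    h=hsv(d); g=d['frame'].min(2)
    m=g>np.median(g[box[1]:box[3],box[0]:box[2]])+25
    p,n=cen(m,*box);print('ring',p,n,onz(d,p,.010).round(4));R.append(ray(d,p))
print('ring2',two(R).round(4))
R=[]
for d,box in((a,(270,185,370,260)),(b,(295,180,382,236))):
    h=hsv(d);x0,y0,x1,y1=box
    m=((h[...,0]<18)&(h[...,1]>110)).astype(np.uint8)
    ys,xs=np.nonzero(m[y0:y1,x0:x1]);P=np.array([onz(d,(x+x0,y+y0),.015) for x,y in zip(xs,ys)])
    print('wood',len(P),P[:,:2].min(0),P[:,:2].max(0), 'far',P[P[:,0].argmax()])
    np.save('wood_%d.npy'%x0,P)
v=[cv2.resize(d['frame'][y:y+80,x:x+110],None,fx=5,fy=5,interpolation=2)[:,:,::-1] for d,x,y in((a,265,185),(b,290,170))]
cv2.imwrite('pics/crop.png',cv2.resize(np.vstack(v),(412,600)))
```

```text
ring (np.float64(222.14285714285714), np.float64(274.2857142857143)) 35 [ 0.4232 -0.3059  0.01  ]
ring (np.float64(297.69444444444446), np.float64(275.3611111111111)) 36 [ 0.4237 -0.3062  0.01  ]
ring2 [ 0.4235 -0.3061  0.0102]
wood 635 [ 0.46381329 -0.12635396] [0.71131819 0.02507213] far [ 0.71131819 -0.02598591  0.015     ]
wood 654 [ 0.45907927 -0.13263051] [0.70718439 0.13989549] far [ 0.70718439 -0.02451967  0.015     ]
```

View pics/crop.png

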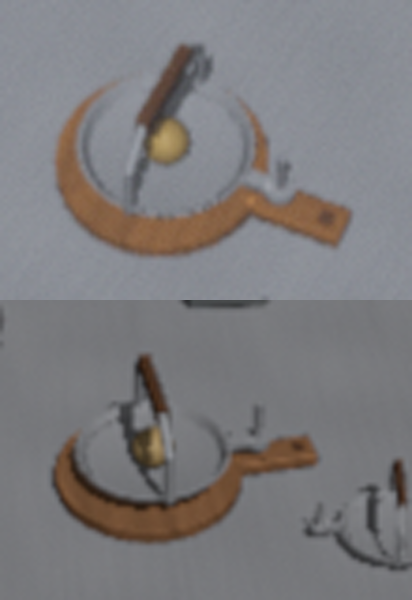

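The crop confirms the choice: the dish stands on the board with the potato in its middle, and the pin and board handle point away from the robot. Next I'll look at the pin and the ring from close by with the wrist camera.

Run:
```python
from h import *
y=-np.pi/2+.09
bot.reach([.60,-.035,.32],down(y)); a=shot('wrist','w1')
bot.reach([.65,-.031,.165],down(y)); b=shot('wrist','w2')
bot.reach([.4235,-.3061,.26],down(y));bot.servo_line([.4235,-.3061,.13]); c=shot('wrist','w3')
np.save('w.npy',np.array([a,b,c],dtype=object),allow_pickle=True)
print(get_obs()['time_s'],get_obs()['joint_pos'])
print(np.round(proj(a,[.549,-.04,.126]),1),np.round(proj(b,[.65,-.031,.035]),1),np.round(proj(c,[.4235,-.3061,0]),1))
for d in (a,b,c):print(ray(d,(320,200)))
v=np.vstack([d['frame'] for d in(a,b,c)])[:,:,::-1];cv2.imwrite('pics/w.png',cv2.resize(np.vstack([b['frame'],c['frame']])[:,:,::-1],(480,600)))
```

```text
5.8583 [-6.28546611e-01  3.44985969e-01  1.95229279e+00  1.10521622e-05
  8.42702766e-01  8.52098641e-01]
[316.1 222.5] [315.7 191.4] [315.7 191.7]
(array([ 0.66472504, -0.03082687,  0.44536307]), array([-0.27190248, -0.03340494, -0.96174485]))
(array([ 0.71513028, -0.02635775,  0.29145312]), array([-0.27108745, -0.03340577, -0.96197487]))
(array([ 0.48873343, -0.30126607,  0.25615565]), array([-0.27087518, -0.03406196, -0.96201165]))
```

View pics/w1.png

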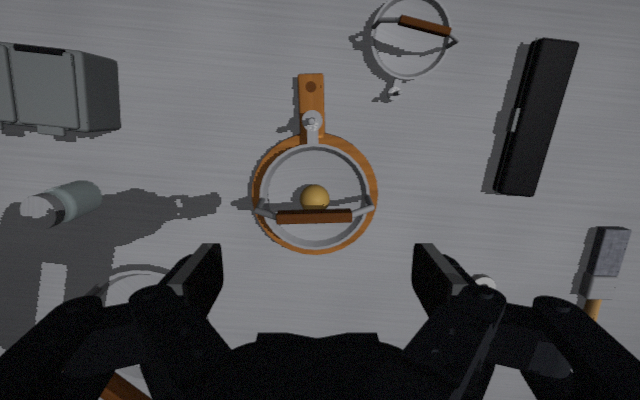

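View pics/w.png

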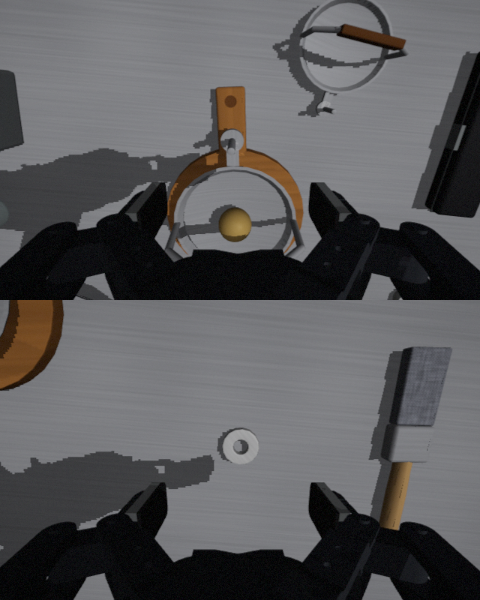

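w1 shows the board handle tip at (311,75), the pin foot at (312,120), the potato at (314,198) and the bar from (277,216) to (351,216). The close views show the pin foot near full-resolution pixel (309,187) and the ring near (321,195), each about 6 px from where I predicted it. I'll now compute these precisely.

Run:
```python
from h import *
a,b,c=np.load('w.npy',allow_pickle=True)
def H(d): return cv2.cvtColor(d['frame'],cv2.COLOR_RGB2HSV)
# ring
g=cv2.cvtColor(c['frame'],cv2.COLOR_RGB2GRAY);sub=g[160:230,285:360]
_,m=cv2.threshold(sub,0,255,cv2.THRESH_OTSU)
cs,_=cv2.findContours(m,cv2.RETR_EXTERNAL,cv2.CHAIN_APPROX_NONE);k=max(cs,key=cv2.contourArea)
e=cv2.fitEllipse(k);p=np.array(e[0])+[285,160];print('ring ell',p,e[1],onz(c,p,.010))
holes=[q for q in cv2.findContours(255-m,cv2.RETR_LIST,cv2.CHAIN_APPROX_NONE)[0] if 30<cv2.contourArea(q)<500]
for q in holes: print('hole',cv2.fitEllipse(q), onz(c,np.array(cv2.fitEllipse(q)[0])+[285,160],.012))
# bar, both in w1 ; board
h=H(a);m=((h[...,0]<18)&(h[...,1]>120)&(h[...,2]>30)).astype(np.uint8)
m[262:]=0;m[:,:230]=0;m[:,390:]=0;m[:60]=0
P=np.array([onz(a,(x,y),.015)[:2] for y,x in zip(*np.nonzero(m))])
hd=P[P[:,0]>.665];print('handle mean',hd.mean(0),len(hd),'tip',P[:,0].max(), 'ext',P.min(0),P.max(0))
dk=((h[...,0]<12)&(h[...,1]>120)&(h[...,2]<130)).astype(np.uint8);dk[:200]=0;dk[235:]=0;dk[:,:265]=0;dk[:,365:]=0
k=max(cv2.findContours(dk,0,1)[0],key=cv2.contourArea);r=cv2.minAreaRect(k);print('bar',r);bx=cv2.boxPoints(r)
print([onz(a,q,.12).round(4) for q in bx], onz(a,r[0],.115))
y=((h[...,0]>15)&(h[...,0]<28)&(h[...,1]>120)).astype(np.uint8);y[:180]=0;y[230:]=0;y[:,:295]=0;y[:,335:]=0
k=max(cv2.findContours(y,0,1)[0],key=cv2.contourArea);print('potato',cv2.minEnclosingCircle(k))
cr=[cv2.resize(d['frame'][y0:y0+75,x0:x0+100],None,fx=6,fy=6,interpolation=2)[:,:,::-1] for d,x0,y0 in((b,260,150),)]
cr.append(cv2.resize(a['frame'][60:260,230:400],None,fx=3,fy=3,interpolation=2)[:,:,::-1][:,:])
cv2.imwrite('pics/c1.png',cr[0])
```

```text
ring ell [322.02051544 194.48918152] (81.31100463867188, 87.90116119384766) [ 0.42417475 -0.31118338  0.01      ]
hole ((36.275691986083984, 35.75490188598633), (17.971969604492188, 18.646841049194336), 100.83390808105469) [ 0.42360064 -0.31060578  0.012     ]
hole ((33.749210357666016, 34.00364685058594), (46.450721740722656, 55.62933349609375), 86.34329223632812) [ 0.42486644 -0.30845621  0.012     ]
handle mean [ 0.68749784 -0.02041735] 900 tip 0.7102112351654647 ext [ 0.45893424 -0.12553491] [0.71021124 0.05116006]
bar ((316.5, 211.5), (3.0, 15.0), 90.0)
[array([ 0.5605, -0.0313,  0.12  ]), array([ 0.5619, -0.0475,  0.12  ]), array([ 0.5585, -0.0478,  0.12  ]), array([ 0.5571, -0.0316,  0.12  ])] [ 0.55788606 -0.03965725  0.115     ]
potato ((313.78570556640625, 199.7857208251953), 15.04595947265625)
```

View pics/c1.png

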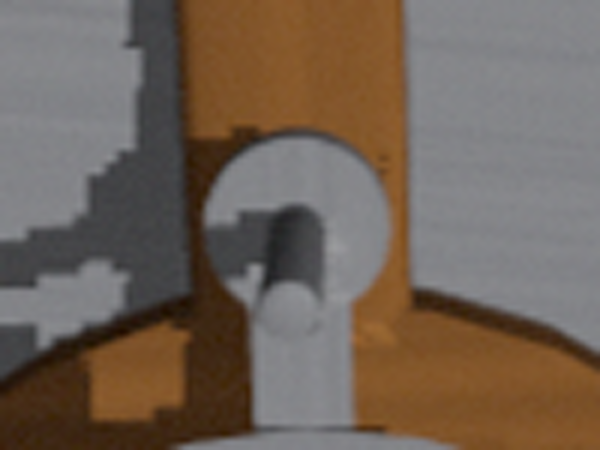

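The crop shows the pin foot centred at about full pixel (309.2,187.2) and the pin top at about (308.1,201.5), with the pin upright. For ring y, the wrist camera and the two fixed cameras differ by 4.5 mm. I'll close on the ring, which centres it, release, and look again. That gives the exact pixel at which the pin foot must appear.

```bash
cat >> h.py <<'E'
Y0=-np.pi/2+.09
def hole(c,x0=280,y0=155,w=80,hh=75):
    g=cv2.cvtColor(c['frame'],cv2.COLOR_RGB2GRAY)[y0:y0+hh,x0:x0+w]
    c2=cv2.inRange(g,int((np.median(g)+g.max())/2),255)
    k=max(cv2.findContours(c2,cv2.RETR_EXTERNAL,cv2.CHAIN_APPROX_NONE)[0],key=cv2.contourArea);e=cv2.fitEllipse(k)
    return np.array(e[0])+[x0,y0],e[1]
E
python3 - <<'E'
from h import *
a,b,c=np.load('w.npy',allow_pickle=True)
print('foot',onz(b,(309.2,187.2),.035),'top',onz(b,(308.1,201.5),.077)); print('ring before',hole(c))
X,Yy=.4236,-.308
hand.move_gripper(.07); 
bot.servo_line([X,Yy,.021],velocity=.1)
hand.move_gripper(.03,25);o=get_obs();print('grip',o['gripper_width'],o['grip_force'],o['position'])
hand.move_gripper(.07); bot.servo_line([X,Yy,.13],velocity=.1)
d=shot('wrist','w4');p=hole(d);print('ring after',p,onz(d,p[0],.01),get_obs()['position'],get_obs()['time_s'])
np.save('w4.npy',np.array([d],dtype=object),allow_pickle=True)
s=[shot('scene'),shot('side')]
np.save('ss.npy',np.array(s,dtype=object),allow_pickle=True)
cv2.imwrite('pics/c2.png',cv2.resize(d['frame'][155:230,270:370],None,fx=6,fy=6,interpolation=2)[:,:,::-1])
E
```

```text
foot [ 0.65313997 -0.02525424  0.035     ] top [ 0.65285077 -0.02551469  0.077     ]
ring before (array([320.96611404, 195.28524399]), (44.31015396118164, 45.59368896484375))
grip 0.037546279315053166 24.450044687837362 [ 0.42388961 -0.30816619  0.02170411]
ring after (array([318.19863892, 194.13325119]), (44.708255767822266, 45.891815185546875)) [ 0.42348346 -0.30931006  0.01      ] [ 0.42322591 -0.30771332  0.12931568] 9.5083
```

View pics/c2.png

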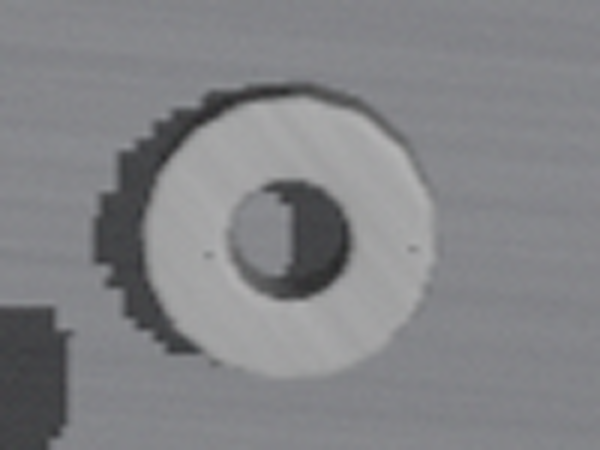

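The ring sits centred now. After the centring grip, the wrist camera reads about 1.1 mm low in y, and I'll apply the same correction to the pin. That gives a TCP target of about (.6535,-.0242). I'll regrip the ring and lower it step by step, watching the force.

Run:
```python
from h import *
X,Yy=.4236,-.308
bot.servo_line([X,Yy,.021],velocity=.1)
hand.move_gripper(.03,40);o=get_obs();g=np.array(o['position']);print('grip',o['gripper_width'],g)
bot.servo_line([X,Yy,.19],velocity=.15)
T=np.array([.6533,-.0241])
bot.reach([*T,.19],down(Y0)); bot.servo_line([*T,.115],velocity=.1);bot.dwell(.3)
d=shot('wrist','w5');s=[shot('scene','s5'),shot('side','d5')]
o=get_obs();print(o['position'],o['wrist_force'],o['gripper_width'],o['time_s'])
a=np.load('w.npy',allow_pickle=True)[0];print('potato',onz(a,(313.8,199.8),.042))
v=[cv2.resize(s[0]['frame'][170:260,290:390],None,fx=4,fy=4,interpolation=2),cv2.resize(s[1]['frame'][150:240,310:410],None,fx=4,fy=4,interpolation=2)]
w=cv2.resize(d['frame'][120:345,220:420],None,fx=2,fy=2,interpolation=2)[:360,:400]
cv2.imwrite('pics/c3.png',cv2.resize(np.hstack([*v,w]),(800,240))[:,:,::-1])
```

```text
grip 0.03748131289125193 [ 0.42391445 -0.30822244  0.02183114]
[ 0.65335355 -0.0240762   0.11519493] [-0.5883131   0.52338073 -0.03295222] 0.03725933539453434 15.25
potato [ 0.55023555 -0.03659928  0.042     ]
```

View pics/c3.png

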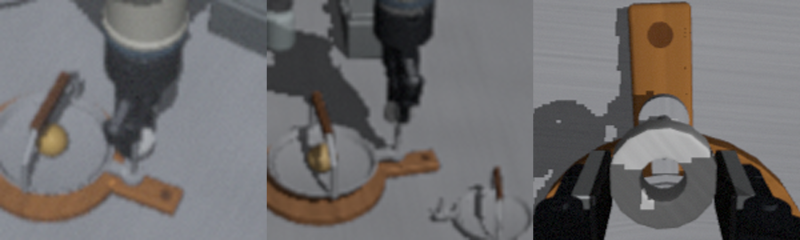

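In the wrist view the ring is held level between the pads, and the pin shows through its hole, laterally centred. I'll lower it.

Run:
```python
from h import *
T=np.array([.6533,-.0241]); f0=np.array(get_obs()['wrist_force'])
for z in (.092,.085,.078,.071,.065,.061,.0585):
    bot.servo_line([*T,z],velocity=.06); bot.dwell(.1); o=get_obs();f=np.array(o['wrist_force'])-f0
    print(z,np.round(o['position'],4),f.round(2))
    if np.linalg.norm(f)>4: print('STOP');break
d=shot('wrist','w6');print(o['time_s'])
cv2.imwrite('pics/c4.png',cv2.resize(d['frame'][100:345,160:480],None,fx=2,fy=2,interpolation=2)[:,:,::-1])
```

```text
0.092 [ 0.6535 -0.0241  0.0921] [ 0.7  -0.12 -0.57]
0.085 [ 0.6533 -0.0241  0.085 ] [ 0.6  -0.25  0.21]
0.078 [ 0.6532 -0.0241  0.0779] [ 0.03 -0.22  0.68]
0.071 [ 0.6533 -0.0241  0.0709] [ 1.33 -0.42  1.25]
0.065 [ 0.6532 -0.0241  0.0649] [ 0.1  -0.68  0.13]
0.061 [ 0.6533 -0.0241  0.061 ] [-0.15 -0.09 -0.64]
0.0585 [ 0.6533 -0.0241  0.0585] [ 0.25  0.01 -0.88]
18.0333
```

Run:
```python
from h import *
T=np.array([.6533,-.0241])
hand.move_gripper(.06); bot.dwell(.3); print(get_obs()['wrist_force'])
bot.servo_line([*T,.17],velocity=.12); bot.dwell(.3)
d=shot('wrist','w7');o=get_obs();print(o['time_s'],o['position'])
bot.reach([.60,-.035,.32],down(Y0)); a=shot('wrist','w8')
np.save('w8.npy',np.array([d,a],dtype=object),allow_pickle=True)
h=cv2.cvtColor(a['frame'],cv2.COLOR_RGB2HSV)
sub=h[200:232,262:368]
m=((sub[...,0]<10)&(sub[...,1]>120)&(sub[...,2]<125)).astype(np.uint8)*255
u=cv2.resize(d['frame'][130:280,220:420],None,fx=2,fy=2,interpolation=2)
w=cv2.resize(a['frame'][60:260,230:400],None,fx=2,fy=2,interpolation=2)[:400,:340]
o=np.zeros((400,800,3),np.uint8);o[:300,:400]=u;o[:400,400:740]=w;o[305:305+96,0:318]=cv2.resize(m,None,fx=3,fy=3)[:95+1,:,None][:96]if 0 else 0
o[305:369,0:212]=cv2.resize(m,None,fx=2,fy=2,interpolation=0)[:,:,None]
cv2.imwrite('pics/c5.png',o[:,:,::-1])
for j,yw in (('A',.11),('B',.11+np.pi),('C',.11-np.pi)):
    q=kinematics.solve_ik([.552,-.0354,.109],down(yw));q2=kinematics.solve_ik([.552,-.0354,.23],down(yw+np.pi/2));print(j,q,q2)
```

```text
[0.28627137 0.30607009 0.71399243]
20.1667 [ 0.65319035 -0.02408446  0.16961075]
A [-6.67545583e-02  4.17054965e-01  1.90054027e+00 -4.44089210e-16
  8.23997417e-01 -1.76754558e-01] [-6.67545583e-02  2.60956925e-01  1.80700183e+00 -4.44089210e-16
  1.07363390e+00 -1.74755089e+00]
B [-6.67545583e-02  4.17054965e-01  1.90054027e+00 -4.44089210e-16
  8.23997417e-01  2.96483810e+00] [-6.67545583e-02  2.60956925e-01  1.80700183e+00 -4.44089210e-16
  1.07363390e+00  1.39404177e+00]
C [-6.67545583e-02  4.17054965e-01  1.90054027e+00 -4.44089210e-16
  8.23997417e-01  2.96483810e+00] [-6.67545583e-02  2.60956925e-01  1.80700183e+00 -4.44089210e-16
  1.07363390e+00  1.39404177e+00]
```

View pics/c5.png

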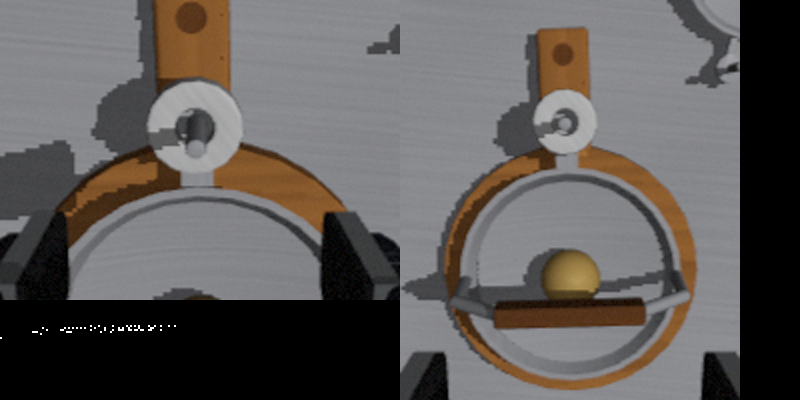

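The ring lies flat on the foot with the pin through its hole. The potato is in the middle, and the bar's top face is centred at about full pixel (315,219). Next I'll grip the handle.

Run:
```python
from h import *
a=np.load('w8.npy',allow_pickle=True)[1]
c1=onz(a,(315,219.5),.12)[:2]+[0,.0012];L=onz(a,(277.5,217.5+1.5),.12);R=onz(a,(352.5,217.5-1),.12)
print('bar c',c1,'len',np.linalg.norm(L-R),'yaw',np.arctan2(L[1]-R[1],L[0]-R[0])-np.pi/2)
c2=np.array([.6533,-.0241])-.102*np.array([np.cos(.112),np.sin(.112)]);print(c2)
C=(c1+c2)/2
if np.linalg.norm(c1-c2)<.006:
    q=down(.115)
    bot.reach([*C,.25],q); bot.servo_line([*C,.109],velocity=.1); bot.dwell(.2)
    f0=np.array(get_obs()['wrist_force']); hand.move_gripper(.0,60);bot.dwell(.3);o=get_obs()
    print(C,o['position'],o['gripper_width'],o['grip_force'],np.array(o['wrist_force'])-f0,o['ft_torque'],o['time_s'])
    s=shot('side');w=shot('wrist','w9')
    u=cv2.resize(s['frame'][150:240,290:410],None,fx=4,fy=4,interpolation=2);v=cv2.resize(w['frame'],(576,360))[:,120:440]
    cv2.imwrite('pics/c6.png',np.hstack([u,v])[:,:,::-1])
```

```text
bar c [ 0.55030779 -0.03672598] len 0.08179074664932719 yaw 0.12420405221438946
[ 0.55193908 -0.03550013]
[ 0.55112343 -0.03611305] [ 0.55124978 -0.03611011  0.10901982] 0.01101325518263851 60.120715498924255 [ 1.78452828 -0.95554327  0.00296111] [ 0.01773748 -0.19004847 -0.0535166 ] 24.875
```

View pics/c6.png

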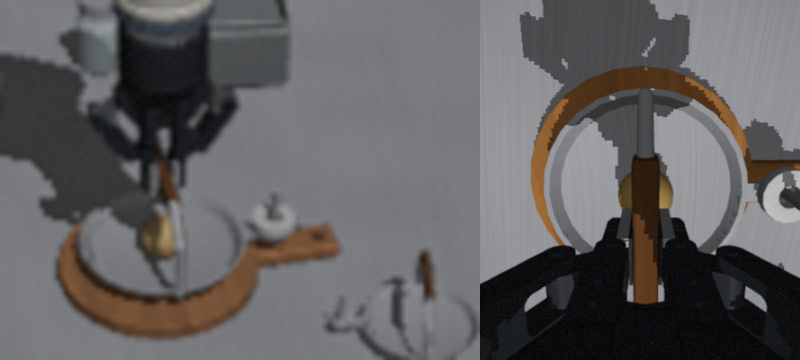

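The pads hold the bar, the potato is in the middle and the ring is on the pin. I'll lift slowly, then turn with joint 6 only.

Run:
```python
from h import *
p=np.array([.5512,-.0361])
for z in (.114,.125,.16,.209): bot.servo_line([*p,z],velocity=.04)
bot.dwell(.5);o=get_obs();print(o['position'],o['wrist_force'],o['gripper_width'],o['time_s'])
s=shot('side');w0=shot('wrist')
q=np.array(o['joint_pos']);q0=q.copy()
J=kinematics.solve_ik([*p,.209],down(.115));J2=kinematics.solve_ik([*p,.209],down(.115+np.pi/2));print(J[5],J2[5])
for k in np.linspace(0,1,9)[1:]:
    bot.goto_joints(list(np.array(J)+k*(np.array(J2)-J)))
bot.dwell(1);o=get_obs();print(o['position'],o['joint_pos'][5],o['wrist_force'],o['gripper_width'],o['time_s'])
s2=shot('side','end_side');w=shot('wrist','end_w');sc=shot('scene')
f=lambda d,x,y:cv2.resize(d['frame'][y:y+110,x:x+120],(400,300),interpolation=2)
g=lambda d:cv2.resize(d['frame'],(480,300))[:,40:440]
cv2.imwrite('pics/c7.png',np.vstack([np.hstack([f(s,290,130),f(s2,290,130)]),np.hstack([g(w),f(sc,260,150)])])[:,:,::-1])
```

```text
[ 0.55117577 -0.03610593  0.20896779] [ 0.29298011  0.17941233 -3.29323701] 0.01133972814276324 28.575
-0.18311558749533896 -1.7539119142902353
[ 0.55120284 -0.03608432  0.20901217] -1.7538954909953879 [ 0.53025687  0.44175738 -3.52979546] 0.01090188586441017 32.1417
```

View pics/c7.png

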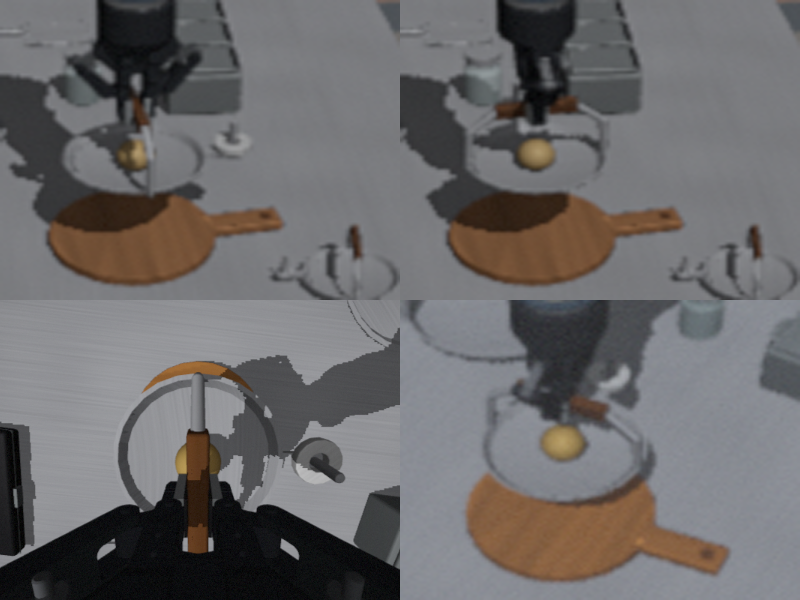

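The dish hangs level above the board with the potato in the middle. The pin points left and still carries the ring.

Run:
```python
from h import *
bot.dwell(2);print(get_obs()['time_s'],hand_in())
```

```text
the job is handed in; nothing more can be done
34.2917 None
```

I put the ring on the pin and let go, then lifted the dish about 10 cm above the board and turned it a quarter turn so the pin points left; the job was handed in at 34.3 s with the dish still held, but the hand-in gave no verdict.

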